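# Pry open the capsule box and hold its tray up level

## Task

Use the palette knife to lever open the wooden capsule box: slip its blade into the notch under the lid, lift the lid with it and swing the lid right up until it stands open by itself, then lay the knife on the worktop and let go of it. Then take the white tray by its wooden handle, lift it with all four capsules straight out until its underside is about 8 cm above the box's upper edge, and finish while still holding it there in the air, level and still. Do not tip the tray or disturb the mug, spice jar or tea box.

Things in the scene. Friction and masses are not known exactly. Their poses are not given: they have to be found in the camera images.
- box: dark wooden coffee-capsule box with a lid, fixed to the worktop. Outside 140 (x) x 190 (y) x 90 mm high without the lid; walls and floor 6 mm thick. Origin: centre of its underside, on the worktop; its x axis points from the front (notch) to the back (hinge), z up. Yaw within 0.3 rad of the room's axes
- notch (a point): middle of the notch in the box's front wall, on the wall's outer face: the notch is 60 mm wide (y) and 16 mm high, open upward to the lid's underside, so it spans 8 mm above and below this point. A blade goes in along the box's +x; behind it the box is empty at the notch's height (the tray's bar ends below)
- lid_hinge (a point): middle of the lid's hinge line, on the box's back edge, 90 mm above the worktop, at the level of the lid's underside; the hinge line runs along the box's y
- lid_edge (a point): middle of the lower front edge of the lid (moves with the lid), 140 mm from the hinge line. The lid is a 5 mm brown wooden board of 80 g covering the whole box, flush with its walls
- lid (a joint): lid angle in rad: 0 closed, pi/2 upright, stops at 1.9 leaning back. The hinge is stiff enough (about 0.08 N m) that the lid stays where it is left
- tray: white lift-out tray in the box, 112 (x) x 160 (y) mm, walls 26 mm high, 140 g, four pockets, a capsule in each. Handle: pale wooden bar across its middle along the tray's x, 104 mm long, 10 mm thick (y), 44 to 68 mm above the tray's underside; grasp from above across y. Origin: centre of the underside, 6 mm above the worktop at the start (bar's top at 74 mm); z up
- knife: palette knife, 90 g, lying on its handle: black handle 90 (x) x 20 (y) x 22 mm high, then a level steel blade 90 mm long, 22 mm wide, 2.5 mm thick, 11 mm above the worktop. Origin: underside of the handle's middle; +x along the blade to its tip, z up. Centre of mass about 10 mm ahead of the origin. Starts with the blade pointing away from the robot within 0.3 rad
- knife_tip (a point): rounded end of the blade, 135 mm ahead of the knife's origin along its x and 11 mm above its underside
- mug: beige mug with a handle, 84 x 115 x 91 mm, bystander; origin: centre of its underside
- spice_jar: small spice jar with a yellow cap, 42 mm diameter, 96 mm high, bystander; origin: centre of its underside
- tea_box: red cardboard tea box, 67 x 82 x 85 mm, bystander; origin: centre of its underside
- capsule0: copper-coloured coffee capsule, 36 mm diameter, 26 mm high, 14 g, loose in the tray's front right pocket; origin: centre of its underside
- capsule1: green coffee capsule, 36 mm diameter, 26 mm high, 14 g, loose in the tray's back right pocket; origin: centre of its underside
- capsule2: blue coffee capsule, 36 mm diameter, 26 mm high, 14 g, loose in the tray's front left pocket; origin: centre of its underside
- capsule3: red coffee capsule, 36 mm diameter, 26 mm high, 14 g, loose in the tray's back left pocket; origin: centre of its underside
Things that resemble listed ones, but are neither listed nor needed, are in the scene too. Of the things like the knife, leave any that is pink; of the rest the smaller one is meant.

How it is judged (in metres and radians):
On the way, in this order (a step that is already met when the one before it is completed fails the run):
1. the knife, and not the fingers, has raised the lid by at least 0.15 rad (value of joint lid above 0.15 rad and contact force between knife and box above 0.05 N and contact force between box and the fingers below 0.1 N), for 0.1 s.
2. the lid stands open (at least 1.4 rad) (value of joint lid above 1.4 rad), for 0.2 s.
At the end, for the whole second after the job is handed in: Fingers hold the tray (over 1 N), underside over 135 mm above the worktop (45 mm above the box), tilt under 0.12 rad, still, touching neither box nor knife; all capsules in it; lid over 1.3 rad; knife at rest on the worktop (origin below 30 mm, tip below 40 mm), not touched by the robot (height (world z) of tray above 0.135 m and angle between tray's own z axis and vertical below 0.12 rad and linear speed of each of tray, knife below 0.03 m/s and angular speed of tray below 0.2 rad/s and contact force between tray and the fingers above 1 N and contact force between tray and box below 0.1 N and contact force between tray and knife below 0.1 N and value of joint lid above 1.3 rad and height (world z) of knife below 0.03 m and height (world z) of knife_tip below 0.04 m and contact force between knife and the arm below 0.1 N and contact force between knife and the fingers below 0.1 N and z of capsule0 in the frame of tray between -0.003 and 0.03 m and x of capsule0 in the frame of tray between -0.056 and 0.056 m and y of capsule0 in the frame of tray between -0.08 and 0.08 m and z of capsule1 in the frame of tray between -0.003 and 0.03 m and x of capsule1 in the frame of tray between -0.056 and 0.056 m and y of capsule1 in the frame of tray between -0.08 and 0.08 m and z of capsule2 in the frame of tray between -0.003 and 0.03 m and x of capsule2 in the frame of tray between -0.056 and 0.056 m and y of capsule2 in the frame of tray between -0.08 and 0.08 m and z of capsule3 in the frame of tray between -0.003 and 0.03 m and x of capsule3 in the frame of tray between -0.056 and 0.056 m and y of capsule3 in the frame of tray between -0.08 and 0.08 m); the arm keeps its last pose, push and grip.
It fails at once if the tray is tipped by more than 0.35 rad (angle between tray's own z axis and vertical above 0.35 rad).
It fails at once if the mug is moved by more than 30 mm or tipped over (distance of mug from where it was at the start of the episode above 0.03 m or angle between mug's own z axis and vertical above 0.4 rad).
It fails at once if the spice jar is moved by more than 30 mm or tipped over (distance of spice_jar from where it was at the start of the episode above 0.03 m or angle between spice_jar's own z axis and vertical above 0.4 rad).
It fails at once if the tea box is moved by more than 30 mm or tipped over (distance of tea_box from where it was at the start of the episode above 0.03 m or angle between tea_box's own z axis and vertical above 0.4 rad).
It also fails if it takes over 72 s, if anything falls off the work surface, if the arm or the gripper's body presses on something with over 40 N, if the wrist force passes 120 N, or if a joint passes its speed limit or range.

## Robot

A 6-joint arm with a two-finger parallel gripper is mounted at the origin on a cart in front of the work surface, level with it; the furniture and walls round the work are solid. World frame = base frame: x ahead of the robot, y to its left, z up, the work surface at z = 0. Lengths are in mm, angles in rad, forces in N, time in s.
With the tool pointing down it reaches from about 275 to 850 mm from the base axis. Payload 5.2 kg.
Tool frame: the origin (TCP) lies midway between the tips of the shut fingers; the grasp point (between the pads) lies 19 mm behind it (env.pinch_z is the distance from the TCP to the grasp point, in mm); z points along the fingers, y is the line along which they close (so a half turn about z gives the same grasp; the last joint's range is limited). The gripper opens to 85 mm and grips with 20 to 120 N. Pads are 22 mm wide; open, the fingers measure 114 mm over their backs; the gripper's body (76 mm by 85 mm) begins 54 mm behind the grasp point. The pads swing forward as they close: fully open they stand 13 mm farther back than shut.
Start: joints at [-1.426, 0.259, 1.535, -0, 1.348, -0.203], TCP at [187.478, -517.066, 231.31] pointing down, gripper open.
Joint ranges: [-3.14, 3.14], [-0.91, 2.08], [0.19, 2.58], [-1.22, 4.36], [0.22, 2.71], [-3.12, 3.12]. Speed limits (rad/s): [2.57, 2.57, 3.14, 3.14, 3.14, 3.14].

## Interface

Orientations are given as a unit quaternion [w, x, y, z].
In Python, from plant import env, hand, solve_ik, vision, job, telemetry gives the robot as it stands. Calls block until the motion is done:
- env.move_ptp(position, orientation): joint-space move of the TCP to a pose.
- env.move_linear(position, rot=None, vel=150): straight line of the TCP; rot=None keeps the orientation; vel is the mean speed in mm/s.
- env.move_j(angles): joint-space move.
- hand.gripper_to(opening): finger opening in mm; the grip force is fixed at half the most; returns when the fingers have stopped.
- env.dwell(seconds).
- solve_ik(position, orientation): joint angles nearest the present ones, or None.
- vision.camera(name): name is "scene" or "side" or "wrist"; returns the picture (420x560x3 uint8, red, green, blue); there is no depth.
- vision.calibration(name): a dict with "K" (3x3 intrinsics, pixels), "origin" and "attitude" of the camera in the world; the wrist camera has in their place "hand_eye" (4x4, takes a point from camera to tool coordinates, whose origin is the TCP and whose axes are the flange's). Camera axes: x right, y down, z forward; pixel columns grow to the right and rows downward; lengths in mm; the calibration is good to about 2 mm. A picture is of the moment at which its call begins: read the wrist's pose just before it. calibration takes no time and is no camera call.
A pose or a line that the arm cannot do raises env.Unreachable and nothing moves.
- job.job_done(): hands the job in; it is judged then, once.
Readings, each from a call of its own:
- telemetry.read_clock(): time.
- telemetry.read_qpos(): joint angles.
- telemetry.read_qvel(): joint speeds.
- telemetry.read_joint_efforts(): joint torques, N m.
- telemetry.read_eef_pos(): TCP position.
- telemetry.read_orientation(): TCP orientation.
- telemetry.read_force(): force on the tool from outside, world axes, zero at the start.
- telemetry.read_wrist_torque(): the same for the moment, N m.
- telemetry.read_opening(): finger opening in mm.
- telemetry.read_grip_force(): force on a finger pad.
Only numpy, scipy, OpenCV 4.12 (cv2) and the standard library are available. Lean on these libraries where they do the work, as an engineer would, in place of code of your own. Each camera call takes 0.05 s, during which the arm holds its last target. There are 200 camera calls.

## Working session

There is one attempt and no reset: what is moved stays moved. The work goes in short steps, each a Python script; the robot and the scene stay as the last script left them, time stands still between calls to the robot, and variables do not carry over. Pictures are saved under pics/ and viewed, at most 10 in all, crops included, and the job is handed in when it is done.

```bash
mkdir -p pics; ls; python3 - <<'E'
from plant import env, hand, solve_ik, vision, job, telemetry
import cv2
for n in ["scene","side"]:
    im=vision.camera(n); cv2.imwrite(f"pics/{n}0.png",im[:,:,::-1]); print(n,vision.calibration(n))
print(vision.calibration("wrist"),telemetry.read_orientation(),env.pinch_z)
E
```

```text
pics
scene {'K': array([[389.42195485,   0.        , 288.5206069 ],
       [  0.        , 389.42195485, 214.26932402],
       [  0.        ,   0.        ,   1.        ]]), 'origin': array([-187.88760438,  565.45632174, 1004.20964084]), 'attitude': array([ 0.18203758, -0.44616621,  0.81676958, -0.31730977])}
side {'K': array([[473.91653871,   0.        , 274.791978  ],
       [  0.        , 473.91653871, 205.86650161],
       [  0.        ,   0.        ,   1.        ]]), 'origin': array([  328.9076499 , -1124.72741867,   705.76323084]), 'attitude': array([-0.52039208,  0.84996856, -0.06955588,  0.04367508])}
{'K': array([[359.33168667,   0.        , 277.5497015 ],
       [  0.        , 359.33168667, 208.26915492],
       [  0.        ,   0.        ,   1.        ]]), 'hand_eye': array([[-2.92052594e-04, -9.48854742e-01, -3.15712834e-01,
         8.17457418e+01],
       [ 9.99999954e-01, -2.52380331e-04, -1.66544724e-04,
         2.14878253e+00],
       [ 7.83470415e-05, -3.15712869e-01,  9.48854772e-01,
        -1.43065648e+02],
       [ 0.00000000e+00,  0.00000000e+00,  0.00000000e+00,
         1.00000000e+00]])} [-8.19391456e-04  9.84916063e-01  1.73030854e-01  1.16360732e-05] 18.700000000000003
```

View pics/scene0.png

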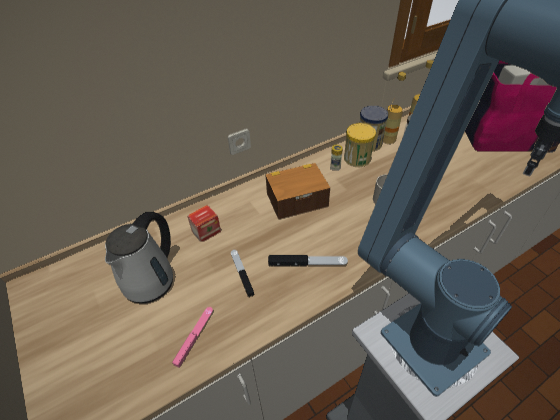

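View pics/side0.png

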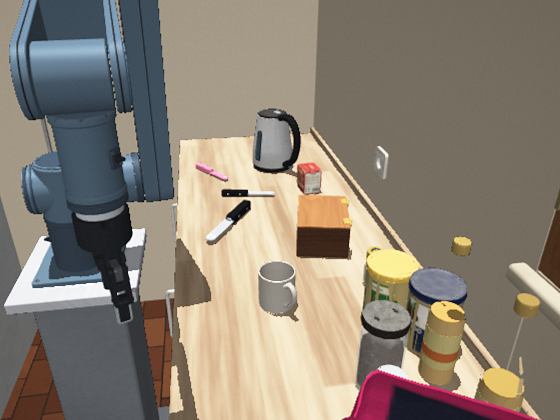

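The scene view shows the box at about (298,190) and its notch near (305,196). The smaller black knife is at (243,272) with its tip near (235,252). The larger knife is at (308,261), and the tea box at (204,222). In the side view the mug is at (278,287).

```bash
cat > h.py <<'E'
from plant import env, hand, solve_ik, vision, job, telemetry
import numpy as np, cv2
from scipy.spatial.transform import Rotation as R
def q2R(q): return R.from_quat(np.r_[q[1:],q[0]])
def R2q(r): q=r.as_quat(); return np.r_[q[3],q[:3]]
def down(yaw): # tool x along heading yaw, pointing down
    return R.from_euler('z',yaw)*R.from_euler('x',np.pi)
def campose(n):
    c=vision.calibration(n)
    if n!="wrist": return c["K"],np.array(c["origin"]),q2R(c["attitude"]).as_matrix()
    Rt=q2R(telemetry.read_orientation()).as_matrix(); p=np.array(telemetry.read_eef_pos()); H=c["hand_eye"]
    return c["K"],p+Rt@H[:3,3],Rt@H[:3,:3]
def plane(cp,uv,z):
    K,o,M=cp; d=np.c_[np.atleast_2d(uv),np.ones(len(np.atleast_2d(uv)))]@np.linalg.inv(K).T@M.T
    return o+d*((z-o[2])/d[:,2])[:,None]
def proj(cp,P):
    K,o,M=cp; c=(np.atleast_2d(P)-o)@M@K.T; return c[:,:2]/c[:,2:]
def shot(name,n="wrist"):
    cp=campose(n); im=vision.camera(n); cv2.imwrite(f"pics/{name}.png",im[:,:,::-1]); np.savez(f"pics/{name}.npz",K=cp[0],o=cp[1],M=cp[2]); return cp,im
def load(name):
    z=np.load(f"pics/{name}.npz"); return (z['K'],z['o'],z['M']),cv2.imread(f"pics/{name}.png")
def state(): 
    print("t",round(telemetry.read_clock(),2),"p",np.round(telemetry.read_eef_pos(),1),"F",np.round(telemetry.read_force(),1),"T",np.round(telemetry.read_wrist_torque(),2),"op",round(telemetry.read_opening(),1),"g",telemetry.read_grip_force())
E
python3 - <<'E'
from h import *
cs=campose("scene"); cd=campose("side")
print(proj(cs,telemetry.read_eef_pos()),proj(cd,telemetry.read_eef_pos()))
print("knife",plane(cs,[[251,294],[235,252],[268,261],[347,262]],11).round())
print("box top",plane(cs,[[267,181],[313,167],[329,188],[279,199]],95).round())
print("tea",plane(cs,[[204,237]],0).round(),"mug",plane(cd,[[278,312]],0).round())
print(plane(cs,[[145,298]],0).round(),"kettle")
E
```

```text
[[529.46392796 168.69965618]] [[118.87604369 310.24455715]]
knife [[390. 346.  11.]
 [554. 315.  11.]
 [466. 244.  11.]
 [328.  39.  11.]]
box top [[707. 102.  95.]
 [680. -74.  95.]
 [560. -57.  95.]
 [608. 113.  95.]]
tea [[675. 371.  -0.]] mug [[ 477. -286.    0.]]
[[555. 613.   0.]] kettle
```

```bash
python3 - <<'E'
from h import *
q=R2q(down(np.pi))
env.move_ptp([530,20,300],q); shot("w1"); state()
env.move_ptp([500,300,260],q); shot("w2"); state(); print(telemetry.read_qpos())
a=cv2.imread("pics/w1.png");b=cv2.imread("pics/w2.png")
E
```

```text
t 2.43 p [530.   19.1 299.8] F [-0.5  0.2 -0.4] T [0.04 0.02 0.01] op 85.4 g 0.0
t 3.58 p [500.8 298.6 260.3] F [-0.   0.   0.2] T [-0.07 -0.01  0.01] op 85.6 g 0.0
[ 3.46940133e-01  3.01295224e-01  1.40588825e+00 -6.66524183e-04
  1.43391892e+00 -1.22209457e+00]
```

View pics/w1.png

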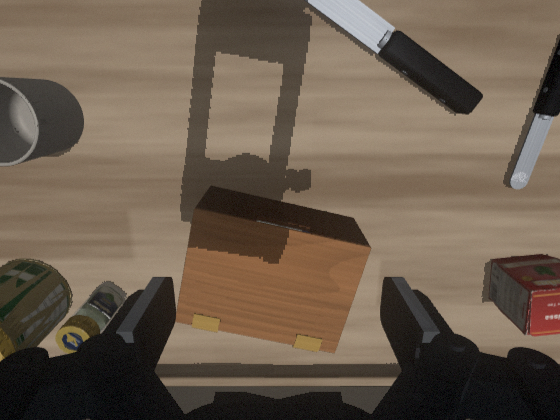

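View pics/w2.png

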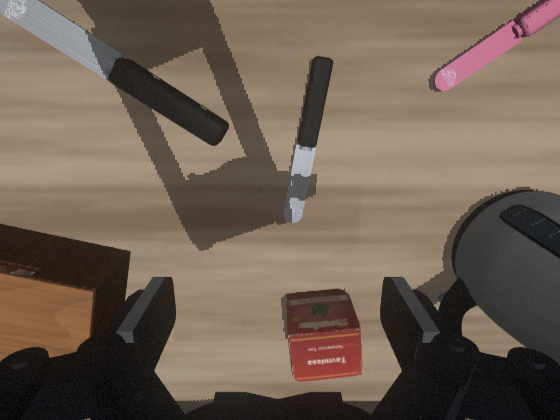

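w1 shows the box with lid corners near (194,206), (369,247), (335,352) and (179,322), and the notch near (285,226). w2 shows the knife: handle end (322,58), ferrule (307,147), tip (292,221). I'll enlarge both to read the corners.

```bash
python3 - <<'E'
import cv2,numpy as np
a=cv2.imread("pics/w1.png")[175:365,170:380];b=cv2.imread("pics/w2.png")[45:235,270:345]
g=lambda i:cv2.convertScaleAbs(cv2.resize(i,None,fx=2.8,fy=2.8,interpolation=cv2.INTER_CUBIC),alpha=1.3,beta=25)
c=np.hstack([g(a),g(b)]);print(c.shape);cv2.imwrite("pics/c1.png",c)
E
```

```text
(532, 798, 3)
```

View pics/c1.png

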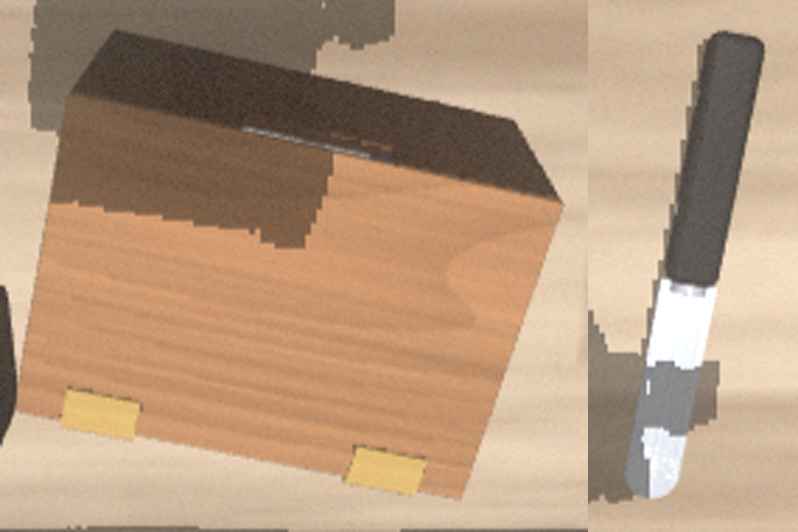

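The enlarged crop gives lid-top corners A(67,96), B(562,205), C(461,497) and D(18,411), and base-front corners (116,31) and (515,121). On the knife, the rear end is (736,33), the blade root (690,290) and the tip (651,498).

```bash
python3 - <<'E'
from h import *
c1,_=load("w1");c2,_=load("w2")
s=lambda L,ox,oy,cx=0:(np.array(L,float)-[cx,0])/2.8+[ox,oy]-0.3
P=plane(c1,s([(67,96),(562,205),(461,497),(18,411)],170,175),95)
print(P.round(1),[np.linalg.norm(P[i]-P[(i+1)%4]).round(1) for i in range(4)])
# rigid fit: order A=(-70,-95) B=(-70,95) C=(70,95) D=(70,-95)
M=np.array([(-70,-95),(-70,95),(70,95),(70,-95)],float)
X=P[:,:2]-P[:,:2].mean(0);U,S,V=np.linalg.svd(M.T@X);Rm=(U@V).T
print("centre",P[:,:2].mean(0),"yaw",np.arctan2(Rm[1,0],Rm[0,0]),"res",(X-M@Rm.T).round(1).tolist())
print("base",plane(c1,s([(116,31),(515,121)],170,175),0).round(1),"pred",(P[:,:2].mean(0)+M[:2]@Rm.T).round(1))
k=s([(736,33),(692,285)],270,45,588); t=s([(690,290),(651,499)],270,45,588)
T=plane(c2,t,12.5);print("handle",plane(c2,k,22).round(1),plane(c2,k,11).round(1),"blade",T.round(1))
d=T[1]-T[0];print(np.arctan2(d[1],d[0]),np.linalg.norm(d))
for n in (down(np.pi),):
  pass
E
```

```text
[[566.3 -68.4  95. ]
 [610.1 115.5  95. ]
 [744.   83.7  95. ]
 [701.3 -98.5  95. ]] [np.float64(189.0), np.float64(137.7), np.float64(187.1), np.float64(138.3)]
centre [655.4346304    8.06058929] yaw -0.2299065922934047 res [[0.7, 0.1], [1.1, -1.1], [-1.2, -0.9], [-0.6, 1.9]]
base [[566.8 -67.3   0. ]
 [610.6 116.8   0. ]] pred [[565.6 -68.5]
 [608.9 116.5]]
handle [[390.8 341.2  22. ]
 [478.8 328.   22. ]] [[390.  342.5  11. ]
 [480.4 328.9  11. ]] blade [[482.1 328.   12.5]
 [568.7 313.9  12.5]]
-0.16164059569177328 87.66434818493887
```

```bash
cat >> h.py <<'E'
BY=-0.23; BX=np.array([np.cos(BY),np.sin(BY)]); NOTCH=np.array([588,24.3]); HINGE=NOTCH+140*BX
TL=125. ; DZ=10.5   # tip ahead of / above TCP in hand
def tip(a,z): # TCP for tip at a mm along box x from notch, height z
    return [*(NOTCH+(a-TL)*BX),z-DZ]
E
python3 - <<'E'
from h import *
ky=-0.157; o=np.array([435.7,335.1]); g=o+10*np.array([np.cos(ky),np.sin(ky)]); q=R2q(down(np.pi+ky))
env.move_ptp([*g,100],q); hand.gripper_to(50)
env.move_linear([*g,0.5],vel=80); env.dwell(.3); state()
hand.gripper_to(5); state()
env.move_linear([*g,180],vel=120); env.dwell(.3); state()
env.move_ptp(tip(-45,180),R2q(down(np.pi+BY))); env.move_linear(tip(-45,82),vel=100); env.dwell(.4); state()
a=shot("s2","side");b=shot("n2","scene")
for c in (a,b): print(proj(c[0],[[*(NOTCH-45*BX),82],[*NOTCH,82]]).round(1))
c=lambda i,u,v:cv2.resize(i[1][v-70:v+70,u-95:u+95,::-1],None,fx=4,fy=2*2,interpolation=cv2.INTER_CUBIC)
u=proj(a[0],[[*NOTCH,82]])[0].astype(int); cv2.imwrite("pics/c2.png",c(a,*u)); print(u-[95,70])
E
```

```text
t 6.44 p [445.7 333.6   0.8] F [-0.7 -1.  -0.3] T [ 0.02 -0.01 -0.01] op 50.1 g 0.0
t 6.82 p [445.9 333.7   0.8] F [0.3 0.3 2.5] T [ 0.06  0.02 -0.01] op 18.7 g 59.4867879152298
t 8.77 p [445.5 333.5 179.7] F [ 0.1  0.2 -1.2] T [ 0.05 -0.01  0.05] op 19.0 g 58.99790346622467
t 11.36 p [422.6  63.   71.7] F [-0.8 -0.4 -1.5] T [-0.04  0.05 -0.02] op 18.9 g 58.896764516830444
[[282.4 212.9]
 [298.4 213.4]]
[[309.4 204.1]
 [304.6 195.1]]
[203 143]
```

View pics/c2.png

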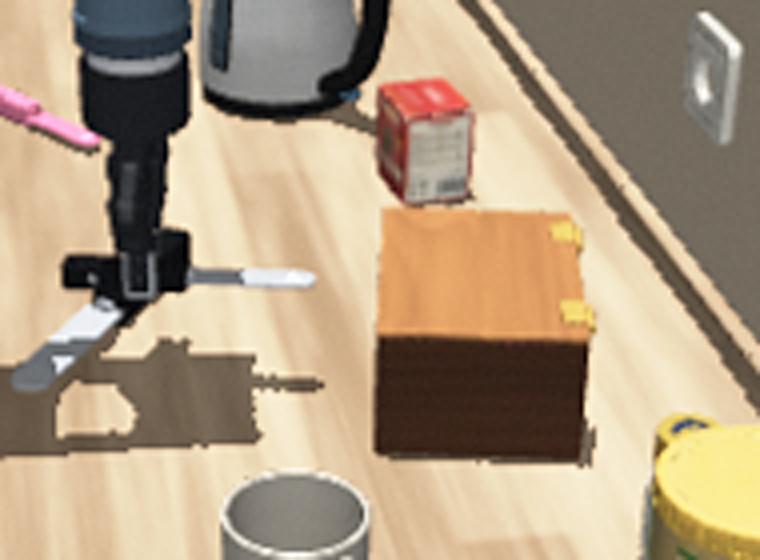

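The tip shows at (282,213) against a predicted (282.4,212.9), so the in-hand model is right. Next I insert the blade and lever the lid.

```bash
python3 - <<'E'
from h import *
env.move_linear(tip(40,82),vel=80); env.dwell(.2); state()
r=100
def go(th,v): env.move_linear(tip(140-r*np.cos(th),89+r*np.sin(th)),vel=v)
for th in (.1,.2,.3): go(th,50); state()
env.dwell(.2); shot("s3","side")
for th in np.arange(.5,1.75,.2): go(th,80)
go(1.75,60); env.dwell(.4); state()
a=shot("s4","side")[1]; b=load("s3")[1]
u,v=230,90
cv2.imwrite("pics/c3.png",np.hstack([cv2.resize(i[v:v+180,u:u+130],None,fx=3,fy=3) for i in (b,a[:,:,::-1])]))
E
```

```text
t 12.88 p [504.9  43.8  71.6] F [-0.2 -0.5 -0.3] T [-0.   -0.   -0.06] op 18.9 g 58.89624059200287
t 13.37 p [506.3  43.5  89. ] F [ 1.2 -0.6 -1.7] T [ 0.05 -0.01 -0.  ] op 18.7 g 58.81011486053467
t 13.72 p [507.6  43.2  98.8] F [-0.   0.4 -1.5] T [-0.08 -0.02  0.02] op 18.7 g 58.835238218307495
t 14.07 p [510.1  42.6 108.5] F [-0.8  0.  -1.9] T [0.01 0.02 0.01] op 18.7 g 58.841230273246765
t 17.77 p [619.9  16.8 177. ] F [-0.1  0.1 -1.2] T [ 0.06 -0.03  0.02] op 18.9 g 58.885180950164795
```

View pics/c3.png

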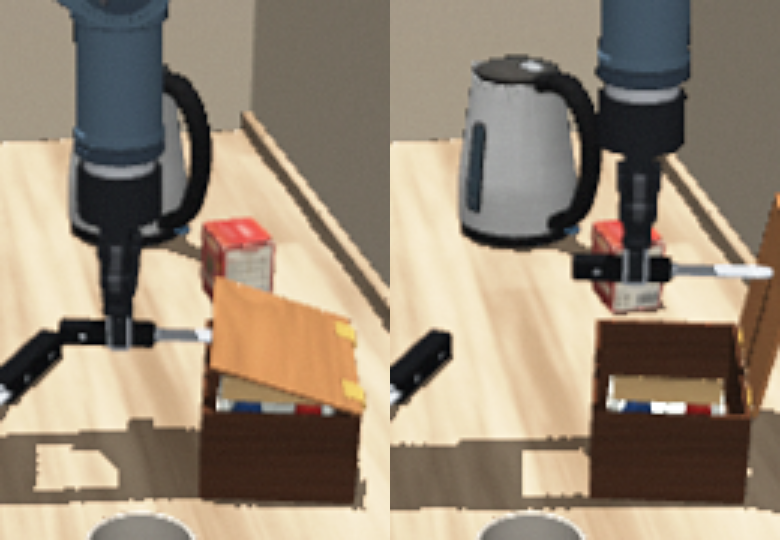

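```bash
python3 - <<'E'
from h import *
env.move_linear(tip(-40,189),vel=150)
ky=-0.157; g=np.array([445.7,333.5])
env.move_ptp([*g,120],R2q(down(np.pi+ky))); env.move_linear([*g,15],vel=100); env.move_linear([*g,0.8],vel=30); env.dwell(.3); state()
hand.gripper_to(55); env.dwell(.2); env.move_linear([*g,150],vel=120); state()
env.move_ptp([*(NOTCH-20*BX),300],R2q(down(np.pi+BY))); env.dwell(.3)
cp,im=shot("w5"); c=proj(cp,[[*(NOTCH+70*BX),74]])[0].astype(int); o=c-[100,75]; print(o)
cv2.imwrite("pics/c5.png",cv2.resize(im[o[1]:o[1]+150,o[0]:o[0]+200,::-1],None,fx=4,fy=4,interpolation=cv2.INTER_CUBIC))
a=shot("s5","side")
print("knife tip pred side",proj(a[0],[[569,314,11],[391,342,11]]))
E
```

```text
t 22.48 p [445.4 333.4   0.8] F [-2.3 -1.9  3.7] T [-0.23  0.39 -0.01] op 18.6 g 59.57817614078522
t 24.52 p [445.2 333.2 149.2] F [0.1 0.3 0.5] T [ 0.   -0.04 -0.  ] op 54.6 g 0.0
[178 173]
knife tip pred side [[274.80697489 192.89304686]
 [221.88490342 192.99604142]]
```

View pics/c5.png

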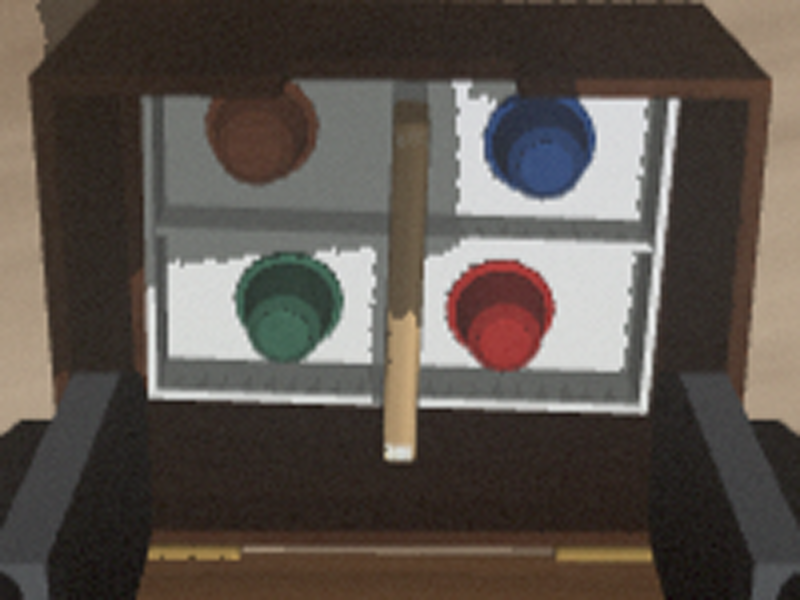

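View pics/s5.png

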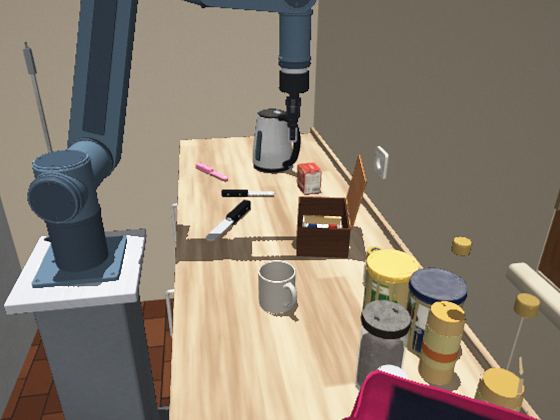

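The knife lies back in its place and the lid stands open. In the c5 crop the bar top runs from about (411,103–125) to (399,445–460).

```bash
python3 - <<'E'
from h import *
cp,_=load("w5"); f=lambda L:np.array(L,float)/4+[178,173]-.4
P=plane(cp,f([(411,103),(411,128),(400,445),(399,460)]),74)[:,:2]; print(P.round(1))
for i,j in((0,2),(0,3),(1,2),(1,3)): d=P[j]-P[i]; print(i,j,np.linalg.norm(d).round(1),np.arctan2(d[1],d[0]).round(3),((P[i]+P[j])/2).round(1))
Q=plane(cp,f([(148,400),(645,412),(667,245),(155,235)]),32)[:,:2];print(Q.round(1),Q[:2].mean(0))
print("box centre",NOTCH+70*BX, proj(cp,[[*(NOTCH+140*BX),90]]))
E
```

```text
[[599.5  24. ]
 [606.4  22.4]
 [699.8  -2.4]
 [704.6  -3.8]]
0 2 103.7 -0.257 [649.7  10.8]
0 3 108.7 -0.259 [652.1  10.1]
1 2 96.7 -0.26 [653.1  10. ]
1 3 101.6 -0.261 [655.5   9.3]
[[689.5 -82.8]
 [729.8  71.3]
 [674.3  88. ]
 [635.3 -64.8]] [709.60858633  -5.75766929]
box centre [656.15664765   8.34157335] [[278.04240461 310.41518688]]
```

```bash
python3 - <<'E'
from h import *
g=np.array([653.5,9.5]); q=R2q(down(np.pi-0.258))
env.move_ptp([*g,160],q); hand.gripper_to(40)
env.move_linear([*g,44],vel=80); env.dwell(.3); state()
hand.gripper_to(3); env.dwell(.2); state()
env.move_linear([*g,60],vel=30); env.dwell(.2); state()
env.move_linear([*g,208],vel=60); env.dwell(.5); state()
im=shot("s6","side")[1]; print(telemetry.read_opening())
cv2.imwrite("pics/c6.png",cv2.resize(im[90:270,180:400,::-1],None,fx=3,fy=3))
E
```

```text
t 29.17 p [653.6   9.5  44.2] F [ 0.3  0.5 -0.5] T [ 0.01 -0.   -0.01] op 40.0 g 0.0
t 29.74 p [653.7   9.5  44.2] F [-0.   1.8  2. ] T [ 0.06 -0.   -0.  ] op 9.2 g 58.926270604133606
t 30.62 p [653.3   9.5  59.8] F [ 0.9 -0.7 -2.2] T [-0.03  0.   -0.  ] op 9.2 g 58.35410535335541
t 33.74 p [653.5   9.5 208. ] F [-0.4  0.5 -3.3] T [0.03 0.   0.01] op 9.0 g 58.35337042808533
9.225188758030521
```

View pics/c6.png

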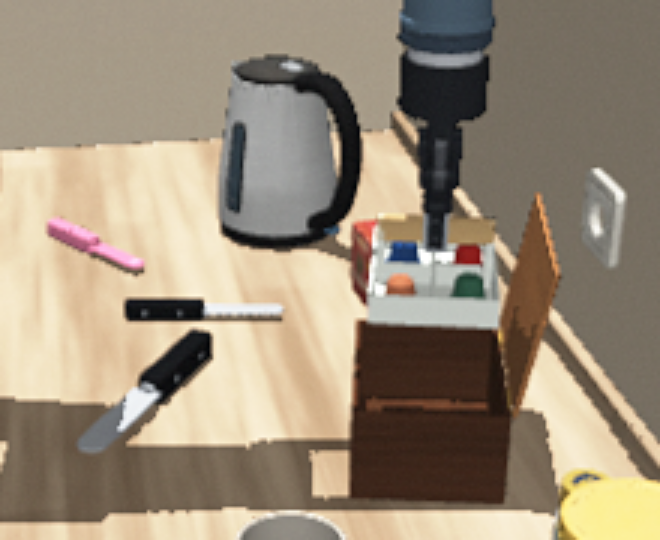

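The tray hangs level above the box with all four capsules in it. The lid is open and the knife is lying on the worktop.

```bash
python3 -c "
from h import *
state(); print(job.job_done())"
```

```text
t 33.79 p [653.5   9.5 208. ] F [ 0.  -0.7 -2.7] T [ 0.05  0.02 -0.02] op 9.2 g 58.35470795631409
the job is handed in; nothing more can be done
None
```

I handed the job in at about 34 s, with the lid levered open, the knife back on the worktop, and the tray with all four capsules held level about 8 cm above the box; the hand-in call returned no verdict.

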